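# Seat the die cap on the pasta press and hold it home

### The job

Pick up the knurled die cap and set it over the upright mouth of the pasta press, turn it until the keyways hidden inside it drop over the pins on the mouth, then push it fully home against the spring. Finish while still holding it pushed home, so that the lock can be set; do not let go of it, and leave the other things on the table where they are.

Things in the scene. Friction and masses are not known exactly. Their poses are not given: they have to be found in the camera images.
- cap_center (a point): Centre (half-way up, on the axis) of the loose steel die cap: a round cap 60 mm wide and 36 mm high, about 0.2 kg, knurled all round its side, its flat closed top carrying a brass disc with small holes. It stands open side down on the table, so this point starts 18 mm above the table; z is the cap's axis, up. Grip it across the knurled side from above.
- cap_mouth (a point): Centre of the cap's bottom edge, 18 mm below its centre. From here a bore 41 mm wide runs up 22 mm, wider above; ceiling 30 mm up. Three keyways 120 degrees apart, about 11 mm wide, run the bore's full height. They cannot be seen from above and their angle is not given: find it by feel. At most 120 degrees of turning brings them over the pins; they catch within about 6 degrees.
- press_home (a point): Where the cap's centre lies when the cap is fully home (a hard stop, its ceiling on the mouth): on the axis of the press, 153 mm above the table; z up. The pasta press is fixed: an aluminium barrel 60 mm wide on a round foot 120 mm wide, with a low crank (below 80 mm) on its side and an upright steel mouth on top.
- press_mouth (a point): Centre of the top of the press's mouth, 12 mm above press_home: an upright spigot 38 mm wide with a 4 mm bevelled top edge, standing 115 to 165 mm above the table.
- press_pins (a point): Centre of the ring of pins, on the axis 6 mm below press_home: three round pins, 6 mm thick, stand out 5 mm from the spigot 120 degrees apart, their tops 150 mm above the table; their angle is not given. Until the keyways are over the pins, the cap's bottom edge rests on them, with the cap's centre 15 mm above press_home; once they line up it can sink.
- plunger (a joint): Travel of the brass spring plunger, 22 mm wide, in the press's mouth: 0 when free, standing 6 mm above the mouth; 0.006 m when flush with it, as with the cap home. It pushes the cap up over the last 6 mm, with 4 N at first and 10 N at home, so a cap let go rises about 6 mm.
- cutter: Bystander: smooth thin steel pastry cutter, an open ring 68 mm wide and 38 mm high; origin at the centre of its underside.
- tumbler: Bystander: green glass tumbler 72 mm wide and 85 mm high; origin at the centre of its underside.
- jar: Bystander: glass storage jar with a steel lid, 84 mm wide and 150 mm high; origin at the centre of its underside.
- knife: Bystander: steel table knife lying flat, 200 mm long along its x axis; origin on its underside near the middle.
There are look-alikes about, which are no part of the job. What is shaped like the part that bears cap_center but red is not meant.

How it is judged (in metres and radians):
On the way, in this order (a step that is already met when the one before it is completed fails the run):
1. the cap is lifted clear of the table in the gripper (height (world z) of cap_center above 0.07 m and contact force between the fingers and cap above 1 N), for 0.2 s.
2. the cap is on the mouth, upright, with its keyways dropped over the pins (horizontal distance between cap_center and press_home below 0.004 m and angle between cap_center's own z axis and vertical below 0.06 rad and z of cap_center in the frame of press_home below 0.012 m), for 0.1 s.
At the end, for the whole second after the job is handed in: The cap is upright (within 0.06 rad) and on the mouth's axis (within 4 mm), its keyways over the pins, pushed down to within 2 mm of fully home with the spring plunger pressed in by more than 4 mm, at rest, and the fingers still hold or press it (more than 3 N) (horizontal distance between cap_center and press_home below 0.004 m and angle between cap_center's own z axis and vertical below 0.06 rad and z of cap_center in the frame of press_home between -0.003 and 0.002 m and value of joint plunger above 0.004 m and contact force between the fingers and cap above 3 N and linear speed of cap below 0.02 m/s); the arm keeps its last pose, push and grip.
It fails at once if the pastry cutter is moved by more than 30 mm (distance of cutter from where it was at the start of the episode above 0.03 m).
It fails at once if the tumbler is moved by more than 30 mm (distance of tumbler from where it was at the start of the episode above 0.03 m).
It fails at once if the jar is moved by more than 30 mm (distance of jar from where it was at the start of the episode above 0.03 m).
It fails at once if the knife is moved by more than 30 mm (distance of knife from where it was at the start of the episode above 0.03 m).
It also fails if it takes over 51 s, if anything falls off the work surface, if the arm or the gripper's body presses on something with over 40 N, if the wrist force passes 120 N, or if a joint passes its speed limit or range.

### The arm

A 6-joint arm with a two-finger parallel gripper is mounted at the origin on the work surface. World frame = base frame: x ahead of the robot, y to its left, z up, the work surface at z = 0. Lengths are in mm, angles in degrees, forces in N, time in s.
With the tool pointing down it reaches from about 300 to 850 mm from the base axis. Payload 4.2 kg.
Tool frame: the origin (TCP) lies on the centre line of the jaws, within the pads' length; the fingertips stand 14 mm ahead of it and the grasp point (between the pads) lies 5 mm behind it (env.finger_overhang is the z of the fingertips in the tool frame, in mm); z points along the fingers, y is the line along which they close (so a half turn about z gives the same grasp; the last joint's range is limited). The gripper opens to 91 mm and grips with 3 to 60 N. Pads are 32 mm wide; open, the fingers measure 118 mm over their backs; the gripper's body (76 mm by 178 mm) begins 60 mm behind the grasp point.
Start: joints at [73.682, 18.312, 89.639, -0, 72.044, -1.146], TCP at [150.488, 554.973, 227.976] pointing down, gripper open.
Joint ranges: [-177.97, 177.97], [-48.28, 115.42], [12.27, 149.76], [-77.06, 257.06], [2.81, 150.46], [-146.56, 146.56]. Speed limits (degrees/s): [147.25, 147.25, 180, 180, 180, 180].

### API

Orientations are given as [roll, pitch, yaw] about the fixed x, y, z axes, in that order (R = Rz(yaw) Ry(pitch) Rx(roll)).
In Python, from workcell import sensors, viewer, env gives the robot as it stands. The module is installed in compiled form; this text tells all that it offers.
- The arm moves only by the tool step_arm, never from a script. Its argument "plan" is one flat list of numbers, 6 for each row, row after row: the shift along the tool's x, y, z in cm, then the turn, a rotation vector about the tool's x, y, z in rad. In form: [x, y, z, wx, wy, wz, x, y, z, wx, wy, wz, ...]. A call has 1 to 5 rows; each row shifts and turns the commanded pose from where the row before left it, along the tool's axes as they then stand; what a row does not reach is not made up. A row lasts 1/12 s, in which the tool goes at most 41.7 mm and 7.16 degrees, less where a joint would pass 70% of its speed; a pose out of reach is approached as far as the arm can. A call is refused whole if a number of a shift passes 4.17 or a number of a turn 0.125, either way. A call with a gripper value outside its range is refused whole. "hand" is the finger opening in cm, from 0 to 9.12, set as the call begins (left out, the last holds). The fingers move at their own pace and stop on an object; "newtons" is the grip in N (left out, the last holds). Time passes only in rows, so rows that do not move let the fingers close. It gives the time, the measured TCP pose, the force, the opening and the grip force at its end, in the units of the state.
- sensors.state(): the state, without advancing time (a new reading comes with each control period).
- viewer.grab_frame(name): name is "scene" or "top" or "wrist"; returns a dict with "img" (400x640x3 uint8, red, green, blue), "fx", "fy", "cx", "cy" (pixels), "k1" (the pictures are not rectified: a ray, as slopes to the right and down, at radius r is drawn at 1 + k1 r^2 times it, then the intrinsics apply), "position" and "attitude" of the camera in the world. Camera axes: x right, y down, z forward; pixel columns grow to the right and rows downward; lengths in mm; the calibration is good to about 2 mm. A picture is of the moment at which its call begins. There is no depth.
- env.job_done(): hands the job in; it is judged then, once.
Trained networks look in a picture, given as the dict that the camera call returned (one of the last four; its "shot" number tells which), for a name from the list of things; names that differ only in an ending like _2 or _b are one class to them, and where a whole thing is asked for, a point or a joint stands for the part that bears it (a point fixed in the world has none). Each returns a list of dicts, best first, with "score" (0 to 1); they miss things now and then, are a little off and sometimes report something else, mostly with a low value. They report only what shows in the picture. A call takes as long as a camera call. They do not tell look-alikes from the thing itself.
- viewer.boxes_of(name, picture): "location" ([column, row] in pixels, amid what is visible of it).
- viewer.pinpoint(name, picture): "location" ([column, row] in pixels: a listed point, or the origin of a listed thing).
The state is a dict: "time_s": time; "qpos": joint angles; "qvel": joint speeds; "effort": joint torques, N m; "ee_pos": TCP position; "ee_rot": TCP orientation; "force": force on the tool from outside, world axes, zero at the start; "torque": the same for the moment, N m; "gripper_width": finger opening in mm; "gripper_force": force on a finger pad.
Only numpy, scipy, OpenCV 4.12 (cv2) and the standard library are available. Lean on these libraries where they do the work, as an engineer would, in place of code of your own. Each camera call takes 0.05 s, during which the arm holds its last target. There are 200 camera calls.

## Working session

There is one attempt and no reset: what is moved stays moved. The work goes in short steps, Python scripts to look and compute and a tool call to move; the robot and the scene stay as the last step left them, time stands still between calls to the robot, and variables do not carry over. Pictures are saved under pics/ and viewed, at most 10 in all, crops included, and the job is handed in when it is done.

Besides the shell and the picture viewer there is one more tool, called after "Emit:" as a command line: name --argument value ..., lists and objects as JSON in quotes. step_arm: Moves the arm, as the interface text tells. Its arguments: {"type":"object","properties":{"plan":{"type":"array","items":{"type":"number"}},"hand":{"type":"number"},"newtons":{"type":"number"}},"required":["plan"]}

```bash
mkdir -p pics; cat > h.py <<'E'
import numpy as np, cv2
from scipy.spatial.transform import Rotation as R
from workcell import sensors, viewer, env
def att(p):
    a=np.array(p["attitude"],float)
    return a if a.shape==(3,3) else R.from_euler('xyz',a,degrees=True).as_matrix()
def ray(p,uv):
    K=np.array([[p["fx"],0,p["cx"]],[0,p["fy"],p["cy"]],[0,0,1.]])
    q=cv2.undistortPoints(np.array([[uv]],float),K,np.array([p["k1"],0,0,0.]))[0,0]
    d=att(p)@np.array([q[0],q[1],1]); return np.array(p["position"],float),d
def atz(p,uv,z):
    o,d=ray(p,uv); return o+d*(z-o[2])/d[2]
def save(p,n): cv2.imwrite("pics/"+n,p["img"][:,:,::-1])
E
python3 - <<'E'
from h import *
Z=dict(cap_center=18,cap_mouth=0,press_home=153,press_mouth=165,press_pins=147,cutter=0,tumbler=0,jar=0,knife=0)
print(sensors.state())
for c in ["scene","top"]:
    p=viewer.grab_frame(c); save(p,c+"0.png")
    print(c,p["position"],p["attitude"],p["fx"],p["k1"])
    for n,z in Z.items():
        for d in viewer.pinpoint(n,p)[:3]: print(n,np.round(d["location"]),round(d["score"],2),np.round(atz(p,d["location"],z)))
E
```

```text
{'time_s': 0.0, 'qpos': array([ 7.36824149e+01,  1.83498049e+01,  8.97071695e+01, -6.02373645e-04,
        7.20422264e+01, -1.14517672e+00]), 'qvel': array([-0.00645912,  0.00680196,  0.05326284, -0.08754456,  0.00581413,
        0.00349641]), 'effort': array([ 7.73016927e-04, -4.12462986e+01, -2.31973690e+01,  7.28415954e-02,
        4.56521718e-02, -1.38842065e-04]), 'ee_pos': array([150.35141192, 554.49600463, 227.13348305]), 'ee_rot': array([-1.79900807e+02, -1.41001348e-03,  1.64827777e+02]), 'force': array([ 0.05255366,  0.32636091, -0.08884193]), 'torque': array([0.02231246, 0.02013052, 0.06125092]), 'gripper_force': 0.0, 'gripper_width': 91.42860631952676}
scene [1046.17119229 -279.02046978  845.37334456] [-141.26090831    1.08572517   61.68282299] 451.20312285625454 0.04385052483441783
cap_center [259. 188.] 0.61 [348. -92.  18.]
cap_center [278. 217.] 0.59 [452. -88.  18.]
cap_mouth [279. 226.] 0.55 [461. -92.   0.]
press_home [398. 164.] 0.79 [544. 159. 153.]
press_mouth [394. 164.] 0.95 [549. 145. 165.]
press_pins [398. 169.] 0.95 [552. 153. 147.]
cutter [204. 265.] 0.9 [ 477. -279.    0.]
tumbler [292. 289.] 0.89 [ 620. -136.    0.]
jar [238. 362.] 0.65 [ 707. -289.    0.]
knife [184. 217.] 0.96 [ 332. -276.    0.]
top [ 407.6245167   -38.56119407 1122.37844749] [-172.17692875   -0.66069495  -88.89129342] 424.6699762076935 -0.08827257127498644
cap_center [335. 281.] 0.85 [342. -85.  18.]
cap_center [340. 235.] 0.73 [461. -97.  18.]
cap_mouth [340. 232.] 0.59 [469. -97.   0.]
cap_mouth [335. 277.] 0.58 [352. -87.   0.]
press_home [232. 190.] 0.64 [553. 161. 153.]
press_mouth [235. 190.] 0.63 [552. 153. 165.]
press_pins [235. 189.] 0.94 [556. 156. 147.]
cutter [408. 230.] 0.56 [ 477. -278.    0.]
tumbler [356. 174.] 0.84 [ 626. -137.   -0.]
jar [412. 146.] 0.72 [ 707. -291.    0.]
knife [407. 288.] 0.66 [ 326. -276.    0.]
```

```bash
python3 - <<'E'
import cv2,numpy as np
a=cv2.imread("pics/scene0.png");b=cv2.imread("pics/top0.png")
cv2.imwrite("pics/both.png",np.hstack([cv2.resize(a[120:400,150:470],None,fx=1.25,fy=1.25),cv2.resize(b[120:320,200:440],(400,350))]))
cv2.imwrite("pics/crop.png",np.hstack([cv2.resize(a[165:250,225:325],(400,340),interpolation=2),cv2.resize(b[205:305,290:390],(340,340),interpolation=2)]))
E
```

```text
(no output)
```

View pics/both.png

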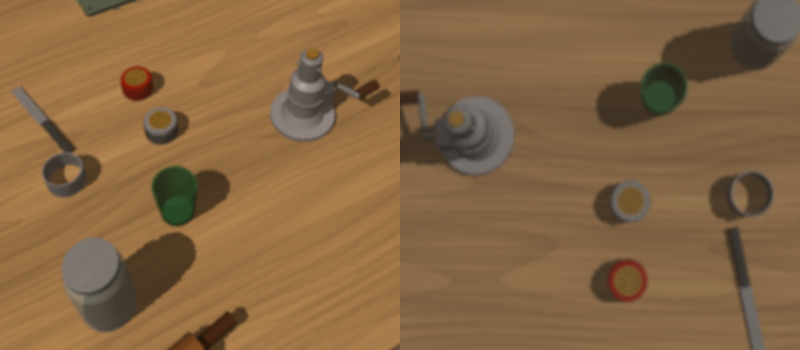

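View pics/crop.png

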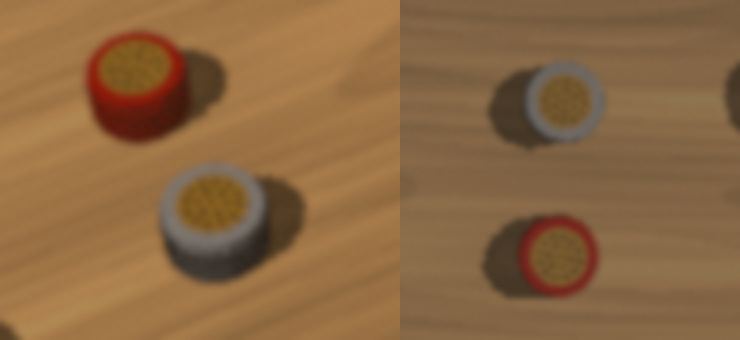

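The pictures show candidates for the cap: the red cap at scene (259,188)/top (335,281), the bare steel cap at scene (278,217)/top (340,235), and the open cutter ring at scene (204,265). I choose the steel one with the brass disc. The close crop confirms it. The press is at scene (398,164), with its brass plunger on top.

```bash
cat >> h.py <<'E'
def brass(p,uv,r):
    hsv=cv2.cvtColor(p["img"],cv2.COLOR_RGB2HSV); x0,y0=int(uv[0]-r),int(uv[1]-r)
    c=hsv[y0:y0+2*r,x0:x0+2*r]
    m=((c[...,1]>110)&(c[...,0]>10)&(c[...,0]<30)).astype(np.uint8)
    n,l,s,ce=cv2.connectedComponentsWithStats(m)
    i=min(range(1,n),key=lambda i:np.hypot(*(ce[i]-r))-0.02*s[i,4]); return ce[i]+[x0,y0],s[i]
def tri(obs):
    A=np.zeros((3,3));b=np.zeros(3)
    for p,uv in obs:
        o,d=ray(p,uv); d=d/np.linalg.norm(d); M=np.eye(3)-np.outer(d,d); A+=M;b+=M@o
    return np.linalg.solve(A,b)
E
python3 - <<'E'
from h import *
P={c:viewer.grab_frame(c) for c in ["scene","top"]}
for n,z,g,r in [("cap",36,dict(scene=(278,215),top=(338.5,235)),9),("plunger",171,dict(scene=(400,163),top=(233,188)),8)]:
    o=[]
    for c,p in P.items():
        uv,s=brass(p,g[c],r); o.append((p,uv)); print(n,c,uv,s,atz(p,uv,z))
    print("tri",tri(o))
E
```

```text
cap scene [277.55288462 215.44230769] [  0   3  18  14 208] [459.06291874 -91.40019168  36.        ]
cap top [338.06010929 234.16939891] [  2   1  15  15 183] [461.72408826 -90.62419944  36.        ]
tri [461.31389555 -91.26350384  38.69833465]
plunger scene [399.84210526 159.625     ] [  0   0  16  12 152] [549.4772489  157.19861615 171.        ]
plunger top [233.06779661 187.52542373] [ 4  4  9  8 59] [555.65839121 155.82386615 171.        ]
tri [554.32805054 153.85451093 177.3359244 ]
```

Emit:
step_arm --plan '[-2.34,-2.71,0,0,0,0,-2.34,-2.71,0,0,0,0,-2.34,-2.71,0,0,0,0,-2.34,-2.71,0,0,0,0,-2.34,-2.71,0,0,0,0]'

```text
time_s: 1.52
ee_pos: [228.3, 392.1, 228.0]
ee_rot: [180.0, 0.0, 164.9]
force: [0.6, -0.1, -0.2]
gripper_width: 91.1
gripper_force: 0.0
```

Emit:
step_arm --plan '[-2.34,-2.71,0,0,0,0,-2.34,-2.71,0,0,0,0,-2.34,-2.71,0,0,0,0,-2.34,-2.71,0,0,0,0,-2.34,-2.71,0,0,0,0]'

```text
time_s: 1.93
ee_pos: [305.8, 230.6, 228.2]
ee_rot: [180.0, 0.0, 164.9]
force: [1.0, -0.4, -0.3]
gripper_width: 91.3
gripper_force: 0.0
```

Emit:
step_arm --plan '[-2.34,-2.71,0,0,0,0,-2.34,-2.71,0,0,0,0,-2.34,-2.71,0,0,0,0,-2.34,-2.71,0,0,0,0,-2.34,-2.71,0,0,0,0]'

```text
time_s: 2.35
ee_pos: [383.3, 69.0, 228.3]
ee_rot: [180.0, 0.1, 164.8]
force: [0.6, 0.4, -0.2]
gripper_width: 91.1
gripper_force: 0.0
```

Emit:
step_arm --plan '[-2.34,-2.71,0,0,0,0,-2.34,-2.71,0,0,0,0,-2.34,-2.71,0,0,0,0,-2.34,-2.71,0,0,0,0,-2.34,-2.71,0,0,0,0]'

```text
time_s: 2.77
ee_pos: [460.8, -92.5, 228.1]
ee_rot: [180.0, 0.0, 164.8]
force: [0.6, 0.5, 0.3]
gripper_width: 90.9
gripper_force: 0.0
```

```bash
python3 - <<'E'
from h import *
for i in range(4): p=viewer.grab_frame("wrist")
save(p,"w1.png"); s=sensors.state(); print(s["ee_pos"],s["ee_rot"],s["qpos"],s["force"],s["time_s"])
print(p["position"],p["attitude"],p["fx"],p["k1"])
for n,z in [("cap_center",18),("cap_mouth",0)]:
  for d in viewer.pinpoint(n,p)[:3]: print(n,d["location"],d["score"],atz(p,d["location"],z))
E
```

```text
[460.16657362 -91.02153221 227.61782824] [ 1.79968527e+02 -6.55329298e-02  1.64708798e+02] [-1.26172124e+01  8.78296386e+00  1.02657046e+02  3.70446572e-02
  6.86239871e+01 -8.73395140e+01] [ 1.02900442 -0.33508655  0.38552253] 2.9667
[386.31323784 -71.56522003 384.06854658] [1.63983065e+02 7.41678734e-03 7.46517051e+01] 343.18914755856594 -0.05581037915913058
cap_center [321.7, 170.8] 0.79 [455.23749993 -89.72640614  18.        ]
cap_center [292.4, 66.1] 0.64 [344.11746989 -89.83953392  18.        ]
```

View pics/w1.png

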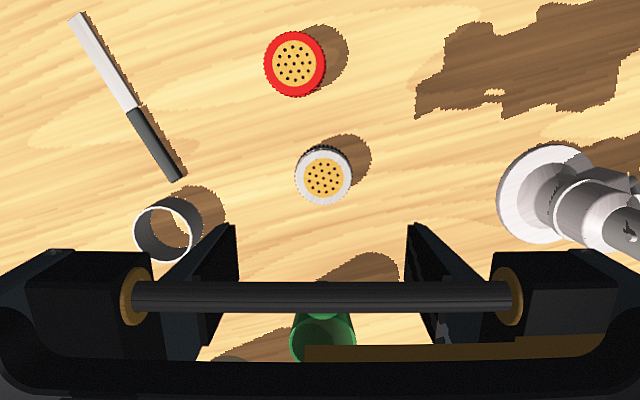

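The wrist view shows the steel cap with its brass disc at about (324,178), the red cap at (295,63), and the cutter ring at (165,230) clear of the fingers.

```bash
python3 - <<'E'
from h import *
p=viewer.grab_frame("wrist")
hsv=cv2.cvtColor(p["img"],cv2.COLOR_RGB2HSV)
m=np.zeros(hsv.shape[:2],np.uint8)
# grey light ring of top
m[145:210,290:358]=((hsv[145:210,290:358,1]<40)&(hsv[145:210,290:358,2]>150))*255
c=max(cv2.findContours(m,0,2)[0],key=len); e=cv2.fitEllipse(cv2.convexHull(c)); print(e,atz(p,e[0],36))
print(brass(p,(323.5,177),22))
print(hsv[170:190:4,305:345:5,:].tolist()[1])
uv,s=brass(p,(323.5,177),22); print(atz(p,uv,36))
E
```

```text
((320.45855712890625, 178.31179809570312), (54.211917877197266, 56.5353889465332), 112.29561614990234) [457.77240562 -89.47903928  36.        ]
(array([320.84342561, 179.26903114]), array([   1,    5,   39,   39, 1156], dtype=int32))
[[19, 158, 241], [21, 154, 247], [20, 155, 242], [18, 163, 238], [17, 164, 209], [20, 154, 242], [20, 153, 244], [18, 102, 236]]
[458.85550445 -89.35818172  36.        ]
```

Emit:
step_arm --plan '[0.1,0.1,3.8,0,0,0,0,0,3.8,0,0,0,0,0,3.8,0,0,0,0,0,3.8,0,0,0,0,0,3.4,0,0,0]'

```text
time_s: 3.53
ee_pos: [458.8, -87.9, 40.7]
ee_rot: [180.0, 0.0, 165.0]
force: [0.0, 0.6, -0.9]
gripper_width: 91.2
gripper_force: 0.0
```

Emit:
step_arm --plan '[0,0,1.1,0,0,0,0,0,1.0,0,0,0,0,0,0,0,0,0]'

```text
time_s: 3.78
ee_pos: [457.8, -87.8, 19.3]
ee_rot: [-180.0, -0.3, 164.9]
force: [-0.3, -0.6, -0.1]
gripper_width: 91.3
gripper_force: 0.0
```

Emit:
step_arm --plan '[0,0,0,0,0,0,0,0,0,0,0,0,0,0,0,0,0,0,0,0,0,0,0,0,0,0,0,0,0,0]' --hand 5.0 --newtons 35

```text
time_s: 4.2
ee_pos: [460.0, -89.4, 21.6]
ee_rot: [180.0, 0.1, 164.8]
force: [0.7, -0.1, -0.4]
gripper_width: 61.4
gripper_force: 0.0
```

Emit:
step_arm --plan '[0,0,0,0,0,0,0,0,0,0,0,0,0,0,0,0,0,0]' --hand 4.5

```text
time_s: 4.45
ee_pos: [460.0, -89.4, 21.6]
ee_rot: [180.0, 0.1, 164.8]
force: [-0.0, 0.6, 6.6]
gripper_width: 59.3
gripper_force: 35.0
```

Emit:
step_arm --plan '[0,0,-2,0,0,0,0,0,-4,0,0,0,0,0,-4,0,0,0,0,0,-4,0,0,0,0,0,-4,0,0,0]'

```text
time_s: 4.87
ee_pos: [458.6, -89.2, 202.3]
ee_rot: [180.0, -0.1, 164.8]
force: [0.8, -0.0, -3.5]
gripper_width: 59.0
gripper_force: 35.0
```

Emit:
step_arm --plan '[0,0,-4,0,0,0,0,0,-3,0,0,0,0,0,0,0,0,0]'

```text
time_s: 5.12
ee_pos: [462.5, -90.1, 277.2]
ee_rot: [180.0, 0.7, 164.8]
force: [1.8, 0.4, -1.8]
gripper_width: 58.9
gripper_force: 35.0
```

Emit:
step_arm --plan '[0.5,3.4,0,0,0,0,0.5,3.4,0,0,0,0,0.5,3.4,0,0,0,0,0.5,3.4,0,0,0,0,0.5,3.4,0,0,0,0]'

```text
time_s: 5.53
ee_pos: [479.0, 82.5, 269.2]
ee_rot: [-179.9, -0.2, 164.8]
force: [0.3, 0.0, -1.9]
gripper_width: 58.9
gripper_force: 35.0
```

Emit:
step_arm --plan '[0.5,3.4,0,0,0,0,0.5,3.4,0,0,0,0,0,0,0,0,0,0,0,0,0,0,0,0,0,0,0,0,0,0]'

```text
time_s: 5.95
ee_pos: [487.4, 148.9, 269.5]
ee_rot: [-179.9, -0.1, 164.9]
force: [0.3, -1.0, -2.4]
gripper_width: 59.3
gripper_force: 35.0
```

```bash
python3 - <<'E'
from h import *
for i in range(3): p=viewer.grab_frame("wrist")
save(p,"w2.png"); s=sensors.state(); print(s["ee_pos"],s["ee_rot"],s["qpos"],s["time_s"])
print(p["position"],p["attitude"])
for n,z in [("press_mouth",165),("press_home",153),("press_pins",147)]:
  for d in viewer.pinpoint(n,p)[:2]: print(n,d["location"],d["score"],atz(p,d["location"],z))
E
```

```text
[487.83259333 148.23645102 270.50627272] [-1.79958423e+02 -4.40822957e-02  1.64733029e+02] [ 1.56181230e+01  1.09828395e+01  9.35585269e+01 -1.34818331e-02
  7.55178078e+01 -5.91115438e+01] 6.1
[413.17611108 169.05845985 426.71665084] [1.64035381e+02 8.16592624e-02 7.47967917e+01]
```

View pics/w2.png

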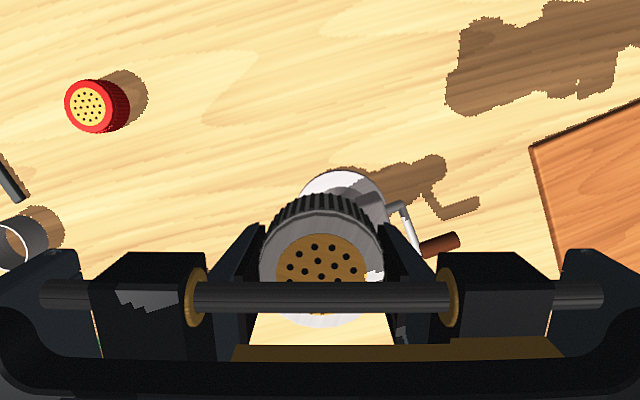

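The held cap at (320,260) hides the mouth. I go beyond it so that the mouth shows above the cap.

Emit:
step_arm --plan '[-3.3,0.9,0,0,0,0,-3.3,0.9,0,0,0,0,-3.3,0.9,0,0,0,0,0,0,0,0,0,0,0,0,0,0,0,0]'

```text
time_s: 6.67
ee_pos: [591.9, 148.9, 269.8]
ee_rot: [-180.0, -0.1, 164.7]
force: [-0.9, 0.5, -2.7]
gripper_width: 59.0
gripper_force: 35.0
```

```bash
python3 - <<'E'
from h import *
for i in range(4): p=viewer.grab_frame("wrist")
save(p,"w3.png"); s=sensors.state(); print(s["ee_pos"],s["ee_rot"],s["qpos"],s["time_s"])
print(p["position"],p["attitude"])
for n,z in [("press_mouth",165),("press_home",153),("press_pins",147)]:
  for d in viewer.pinpoint(n,p)[:2]: print(n,d["location"],d["score"],atz(p,d["location"],z))
E
```

```text
[589.8189351  149.4022086  271.30887548] [ 1.79995151e+02 -1.05855979e-02  1.64820902e+02] [ 1.31262569e+01  2.01147197e+01  8.07052615e+01  9.45648132e-03
  7.91870396e+01 -6.16964192e+01] 6.8667
[515.23464284 169.84584096 427.45223027] [1.64009364e+02 2.70589198e-02 7.48512990e+01]
press_mouth [314.0, 160.5] 0.98 [555.22078423 153.3202892  165.        ]
press_home [315.4, 154.9] 0.77 [552.97918827 154.85476627 153.        ]
press_pins [318.8, 158.5] 0.87 [557.39768874 156.43576266 147.        ]
```

View pics/w3.png

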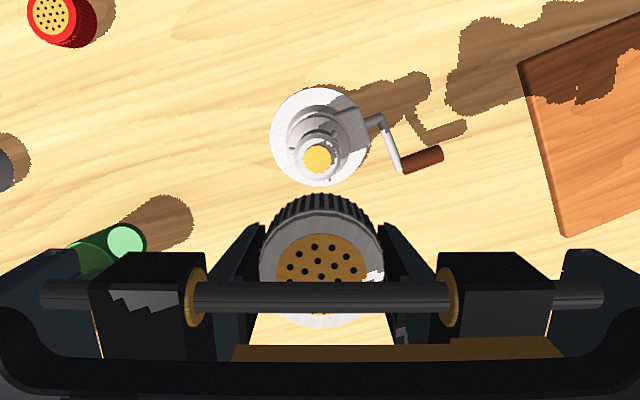

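```bash
python3 - <<'E'
from h import *
p=viewer.grab_frame("wrist"); im=p["img"]
for r in (14,18):
    uv,s=brass(p,(316,158),r); print(uv,s,atz(p,uv,171))
hsv=cv2.cvtColor(im,cv2.COLOR_RGB2HSV)
m=np.zeros(hsv.shape[:2],np.uint8); sl=np.s_[215:330,250:395]
m[sl]=((hsv[sl][...,1]>80)&(hsv[sl][...,0]>10)&(hsv[sl][...,0]<30)&(hsv[sl][...,2]>60))
pts=[]
for r in range(232,281):
    c=np.where(m[r])[0]
    if len(c)>20: pts+= [atz(p,(c.min(),r),285.5),atz(p,(c.max(),r),285.5)]
pts=np.array(pts)[:,:2]
from scipy.optimize import least_squares
f=least_squares(lambda q:np.hypot(*(pts-q[:2]).T)-q[2],[590,150,20],loss="soft_l1"); print(f.x,np.std(f.fun))
s=sensors.state();print(s["ee_pos"])
cv2.imwrite("pics/c3.png",np.hstack([cv2.resize(im[120:200,265:375,::-1],(440,320),interpolation=2),cv2.resize(im[190:330,250:390,::-1],(320,320))]))
E
```

```text
[316.43046358 158.06622517] [  1   1  27  27 604] [553.39195676 156.28402032 171.        ]
[316.6       158.1398374] [  5   5  28  28 615] [553.47903785 156.3924888  171.        ]
[589.25332284 150.11710967  20.78150715] 0.1261418269380405
[590.16592444 149.67764826 271.51948841]
```

View pics/c3.png

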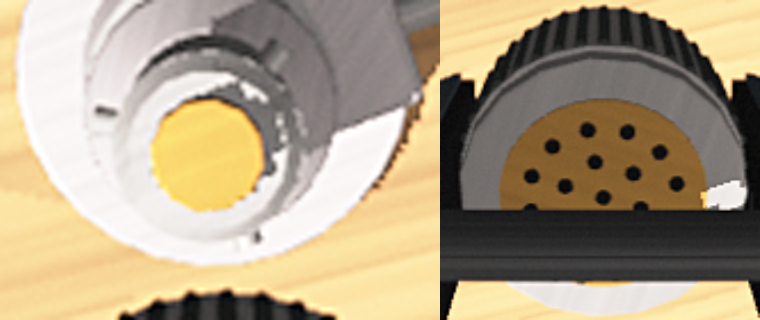

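The crop shows the brass plunger centred in the mouth, with two or three pins visible. The cap sits level in the jaws. The cap has to go about (-36, +6) mm to the axis.

Emit:
step_arm --plan '[1.8,-0.17,0,0,0,0,1.82,-0.17,0,0,0,0,0,0,3.0,0,0,0,0,0,3.0,0,0,0,0,0,1.8,0,0,0]'

```text
time_s: 7.48
ee_pos: [553.1, 155.7, 191.1]
ee_rot: [-179.9, -0.1, 164.9]
force: [0.1, -0.4, -3.2]
gripper_width: 59.5
gripper_force: 35.0
```

Emit:
step_arm --plan '[0,0,0,0,0,0,0,0,0,0,0,0,0,0,0.4,0,0,0,0,0,0.3,0,0,0]'

```text
time_s: 7.82
ee_pos: [556.1, 156.2, 187.7]
ee_rot: [179.9, 0.2, 164.8]
force: [-0.2, -0.4, -2.7]
gripper_width: 59.2
gripper_force: 35.0
```

Emit:
step_arm --plan '[0,0,0.3,0,0,0,0,0,0.3,0,0,0,0,0,0,0,0,0]'

```text
time_s: 8.07
ee_pos: [554.7, 155.8, 179.7]
ee_rot: [-180.0, -0.0, 164.8]
force: [-0.5, 0.4, -2.1]
gripper_width: 59.2
gripper_force: 35.0
```

Emit:
step_arm --plan '[0,0,0.3,0,0,0,0,0,0.3,0,0,0,0,0,0,0,0,0]'

```text
time_s: 8.32
ee_pos: [554.5, 155.7, 173.3]
ee_rot: [-180.0, -0.1, 164.8]
force: [-1.0, 0.1, -2.7]
gripper_width: 58.8
gripper_force: 35.0
```

Emit:
step_arm --plan '[0,0,0.2,0,0,0,0,0,0.2,0,0,0,0,0,0,0,0,0]'

```text
time_s: 8.57
ee_pos: [555.1, 155.9, 171.3]
ee_rot: [180.0, 0.1, 164.8]
force: [-2.0, -1.0, 4.8]
gripper_width: 59.1
gripper_force: 35.0
```

Resting on the pins. Now I turn under light push.

Emit:
step_arm --plan '[0,0,0.1,0,0,0.08,0,0,0,0,0,0.08,0,0,0,0,0,0.08,0,0,0,0,0,0.08,0,0,0,0,0,0]'

```text
time_s: 8.98
ee_pos: [556.1, 155.5, 171.3]
ee_rot: [179.9, 0.2, 146.3]
force: [-1.1, -2.1, 7.8]
gripper_width: 59.4
gripper_force: 35.0
```

Emit:
step_arm --plan '[0,0,0,0,0,0.08,0,0,0,0,0,0.08,0,0,0,0,0,0.08,0,0,0,0,0,0.08]'

```text
time_s: 9.32
ee_pos: [555.9, 155.0, 171.3]
ee_rot: [179.9, 0.2, 128.0]
force: [-1.6, -4.3, 9.5]
gripper_width: 59.3
gripper_force: 35.0
```

Emit:
step_arm --plan '[0,0,0,0,0,0.08,0,0,0,0,0,0.08,0,0,0,0,0,0.08,0,0,0,0,0,0.08]'

```text
time_s: 9.65
ee_pos: [555.4, 154.5, 171.2]
ee_rot: [179.9, 0.2, 109.7]
force: [-2.3, -3.8, 8.9]
gripper_width: 59.3
gripper_force: 35.0
```

Emit:
step_arm --plan '[0,0,0,0,0,0.08,0,0,0,0,0,0.08,0,0,0,0,0,0.08,0,0,0,0,0,0.08]'

```text
time_s: 9.98
ee_pos: [555.0, 154.6, 171.0]
ee_rot: [179.9, 0.1, 91.3]
force: [-3.2, -4.0, 6.5]
gripper_width: 59.5
gripper_force: 35.0
```

Emit:
step_arm --plan '[0,0,0.1,0,0,0.08,0,0,0,0,0,0.08,0,0,0,0,0,0.08]'

```text
time_s: 10.23
ee_pos: [554.4, 155.2, 168.2]
ee_rot: [-180.0, 0.1, 77.5]
force: [-1.3, -1.3, -2.4]
gripper_width: 59.2
gripper_force: 35.0
```

Emit:
step_arm --plan '[0,0,0,0,0,0.08,0,0,0,0,0,0.08,0,0,0,0,0,0.08]'

```text
time_s: 10.48
ee_pos: [553.3, 154.6, 167.6]
ee_rot: [-179.9, 0.2, 63.8]
force: [-4.0, -2.8, 0.4]
gripper_width: 59.4
gripper_force: 35.0
```

```bash
python3 - <<'E'
from h import *
s=sensors.state(); print(s["ee_pos"],s["ee_rot"],s["force"],s["torque"])
E
```

```text
[553.33247719 154.61007456 167.62295803] [-179.86825865    0.24321623   63.84572426] [-3.96260147 -2.83384935  0.40934752] [-0.5189462   0.93396638  0.93035288]
```

Emit:
step_arm --plan '[0,0,0,0,0,-0.08,0,0,0,0,0,0]'

```text
time_s: 10.65
ee_pos: [554.1, 155.4, 167.7]
ee_rot: [-179.9, 0.1, 68.7]
force: [-1.9, -1.6, -2.2]
gripper_width: 59.4
gripper_force: 35.0
```

```bash
python3 - <<'E'
from h import *
s=sensors.state(); print(s["ee_pos"],s["ee_rot"],s["force"],s["torque"])
E
```

```text
[554.07394243 155.37801672 167.66754246] [-1.79907042e+02  8.83376896e-02  6.86608800e+01] [-1.92576398 -1.61732788 -2.15066497] [-0.35915613  0.53076914  0.04358391]
```

Emit:
step_arm --plan '[0,0,0.2,0,0,0,0,0,0.2,0,0,0,0,0,0.2,0,0,0,0,0,0,0,0,0]'

```text
time_s: 10.98
ee_pos: [554.2, 155.3, 161.6]
ee_rot: [-179.9, 0.1, 68.5]
force: [-3.8, -3.6, -0.5]
gripper_width: 59.2
gripper_force: 35.0
```

Emit:
step_arm --plan '[0,0,0.2,0,0,0,0,0,0.2,0,0,0,0,0,0.2,0,0,0,0,0,0,0,0,0]'

```text
time_s: 11.32
ee_pos: [554.3, 155.3, 156.8]
ee_rot: [-180.0, 0.1, 68.6]
force: [-5.5, -3.7, 6.3]
gripper_width: 58.8
gripper_force: 35.0
```

Nearly home (about 157). I push on until the hard stop takes load.

Emit:
step_arm --plan '[0,0,0.2,0,0,0,0,0,0.2,0,0,0,0,0,0,0,0,0]' --newtons 45

```text
time_s: 11.57
ee_pos: [554.3, 155.3, 156.5]
ee_rot: [179.9, -0.0, 68.6]
force: [-11.7, -5.4, 25.5]
gripper_width: 59.0
gripper_force: 45.0
```

Emit:
step_arm --plan '[0,0,0.2,0,0,0,0,0,0,0,0,0,0,0,0,0,0,0]'

```text
time_s: 11.82
ee_pos: [554.3, 155.3, 156.5]
ee_rot: [179.9, -0.1, 68.6]
force: [-14.4, -7.2, 34.7]
gripper_width: 59.0
gripper_force: 45.0
```

Emit:
step_arm --plan '[0,0,0,0,0,0,0,0,0,0,0,0,0,0,0,0,0,0,0,0,0,0,0,0]'

```text
time_s: 12.15
ee_pos: [554.3, 155.3, 156.5]
ee_rot: [179.9, -0.1, 68.6]
force: [-16.1, -6.8, 34.8]
gripper_width: 58.8
gripper_force: 45.0
```

```bash
python3 - <<'E'
from h import *
p=viewer.grab_frame("scene"); s=sensors.state(); print(s["ee_pos"],s["ee_rot"],s["force"],s["qvel"].round(2))
cv2.imwrite("pics/end.png",cv2.resize(p["img"][70:250,300:500,::-1],(600,540),interpolation=2))
E
```

```text
[554.32538814 155.33454838 156.51207617] [ 1.79872161e+02 -5.53927896e-02  6.85515772e+01] [-14.00549012  -6.34118383  34.25481946] [ 0.01 -0.08 -0.07 -0.01  0.01  0.07]
```

View pics/end.png

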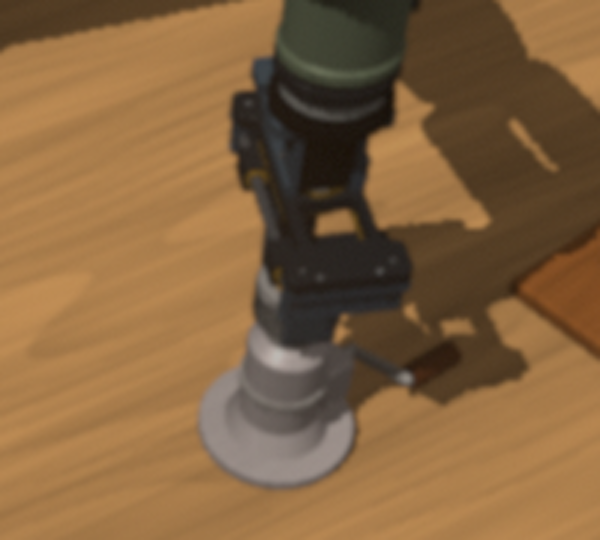

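The view shows the cap held low on the press mouth at about (270,300) in the crop. It is at rest against the hard stop.

```bash
python3 -c "
from workcell import env
print(env.job_done())"
```

```text
the job is handed in; nothing more can be done
None
```

I handed the job in with the cap keyed over the pins and still gripped at 45 N. It is held against the hard stop with about 34 N of push at the height expected for fully home. The judge gave no verdict back.

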